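# Lay the spare radio battery on the charging pad

## Task

On the quayside radio table, tip over the standing battery pack with the orange top by pushing it near its top, so that it falls along the charging pad and lies flat inside the yellow outlined bay it stands at; do not lift or carry it. When it lies still, press the green button on the pad right down and let it go. Leave the grey-topped pack standing and everything else where it is.

Things in the scene. Friction and masses are not known exactly. Their poses are not given: they have to be found in the camera images.
- charge_pad: dark flat charging pad fixed to the table, 300 x 300 x 8 mm; origin at the centre of its underside (on the table), z up. Its +x runs from the end where the two packs stand to the end with the button: the pack must fall along +x. Two bays outlined by 5 mm yellow lines lie side by side, one at +y and one at -y. Fixed; position and turn vary
- bay_left (a point): centre of the yellow outline on the pad's +y half, on the pad's top face (8 mm above the table), axes as the pad's; the outline measures 200 mm along x and 130 mm along y to the outer edges of its lines
- bay_right (a point): the same for the bay on the pad's -y half
- pack_orange: olive battery pack with an orange top, a box 45 mm (x) by 80 mm (y) by 150 mm tall (z), 0.5 to 0.95 kg; origin at the centre of its underside, z up along its height. Loose; stands upright on the pad, astride the near (-x) line of one of the bays, in either bay by chance, its x axis along the pad's +x to within about 4 degrees. A push near the top tips it about its lower front edge; it falls by itself once tilted by about 17 degrees (its top pushed about 45 mm)
- orange_mid (a point): centre of the orange-topped pack's body, 75 mm from its foot
- orange_foot_l (a point): on the orange-topped pack's narrow +y side, at its foot (mid-thickness)
- orange_foot_r (a point): the same on its narrow -y side
- orange_top_l (a point): on the orange-topped pack's narrow +y side, at its top end (mid-thickness)
- orange_top_r (a point): the same on its narrow -y side
- pack_grey: bystander: the same kind of pack with a light grey top, same size and origin, standing at the other bay, about 150 mm beside the orange-topped one; to be left standing
- start (a joint): the green push button: 0 released, 0.006 fully pressed (m); presses straight down, fully down at about 5 N; springs back
- start_top (a point): centre of the top of the green button's 28 mm wide cap, in the middle of the pad's +x end strip, 122 mm from the pad's centre
- plug_cap: bystander: small brass connector cap, 28 mm wide, 22 mm tall, on the button end of the pad; origin under its centre
- adapter: bystander: steel plug adapter, 32 mm wide, 42 mm tall, standing on the pad between the two packs; origin under its centre
- mug: bystander: blue mug, 80 mm wide, 90 mm tall; origin under its centre
- spray: bystander: red can, 50 mm wide, 140 mm tall; origin under its centre
- driver: bystander: screwdriver lying on the table
- logbook: bystander: closed blue logbook, 150 x 105 x 18 mm, lying flat

How it is judged (in metres and radians):
On the way, in this order (a step that is already met when the one before it is completed fails the run):
1. the orange-topped pack lies flat and still inside the yellow outline of the bay it stood at (angle between pack_orange's own z axis and vertical between 1.47 and 1.67 rad and angle between pack_orange's own y axis and vertical between 1.47 and 1.67 rad and height (world z) of orange_mid below 0.04 m and ((x of orange_foot_l in the frame of bay_left between -0.1 and 0.1 m and y of orange_foot_l in the frame of bay_left between -0.065 and 0.065 m and x of orange_foot_r in the frame of bay_left between -0.1 and 0.1 m and y of orange_foot_r in the frame of bay_left between -0.065 and 0.065 m and x of orange_top_l in the frame of bay_left between -0.1 and 0.1 m and y of orange_top_l in the frame of bay_left between -0.065 and 0.065 m and x of orange_top_r in the frame of bay_left between -0.1 and 0.1 m and y of orange_top_r in the frame of bay_left between -0.065 and 0.065 m and y of pack_grey in the frame of charge_pad below 0 m) or (x of orange_foot_l in the frame of bay_right between -0.1 and 0.1 m and y of orange_foot_l in the frame of bay_right between -0.065 and 0.065 m and x of orange_foot_r in the frame of bay_right between -0.1 and 0.1 m and y of orange_foot_r in the frame of bay_right between -0.065 and 0.065 m and x of orange_top_l in the frame of bay_right between -0.1 and 0.1 m and y of orange_top_l in the frame of bay_right between -0.065 and 0.065 m and x of orange_top_r in the frame of bay_right between -0.1 and 0.1 m and y of orange_top_r in the frame of bay_right between -0.065 and 0.065 m and y of pack_grey in the frame of charge_pad above 0 m)) and linear speed of pack_orange below 0.02 m/s and angular speed of pack_orange below 0.1 rad/s), for 0.3 s.
2. the green button is pressed down (value of joint start above 0.0045 m), for 0.05 s.
At the end, for the whole second after the job is handed in: Orange-topped pack flat on a broad face (0.1 rad), at rest, no corner beyond the outer edge of the yellow outline it stood at; button then pressed 4.5 mm or more; grey-topped pack upright within 15 mm of its start, other things within 25 mm of theirs (all of step 1 and angle between pack_grey's own z axis and vertical below 0.1 rad and distance of pack_grey from where it was at the start of the episode below 0.015 m and distance of each of plug_cap, adapter, mug, spray, driver, logbook from where it was at the start of the episode below 0.025 m); the robot touches nothing.
It fails at once if the orange-topped pack is lifted or carried (height (world z) of orange_mid above 0.105 m or (angle between pack_orange's own z axis and vertical above 1.3 rad and height (world z) of orange_mid above 0.065 m)).
It fails at once if the green button is pressed before the pack lies down (value of joint start above 0.0045 m and angle between pack_orange's own z axis and vertical below 1.3 rad).
It fails at once if the grey-topped pack is tipped or shifted (angle between pack_grey's own z axis and vertical above 0.3 rad or distance of pack_grey from where it was at the start of the episode above 0.025 m).
It fails at once if another thing is knocked out of its place (distance of any of plug_cap, adapter, mug, spray, driver, logbook from where it was at the start of the episode above 0.04 m).
It also fails if it takes over 38 s, if anything falls off the work surface, if the arm or the gripper's body presses on something with over 40 N, if the wrist force passes 120 N, or if a joint passes its speed limit or range.

## Robot

A 6-joint arm with a two-finger parallel gripper is mounted at the origin on the work surface. World frame = base frame: x ahead of the robot, y to its left, z up, the work surface at z = 0. Lengths are in mm, angles in rad, forces in N, time in s.
With the tool pointing down it reaches from about 400 to 925 mm from the base axis. Payload 12.5 kg.
Tool frame: the origin (TCP) lies at the centre of the arm's flange, where the gripper is bolted on; the fingertips stand 190 mm ahead of it and the grasp point (between the pads) lies 171 mm ahead of it; z points along the fingers, y is the line along which they close (so a half turn about z gives the same grasp; the last joint's range is limited). The gripper opens to 95 mm and grips with 3 to 60 N. Pads are 20 mm wide; open, the fingers measure 119 mm over their backs; the gripper's body (75 mm by 180 mm) begins 59 mm behind the grasp point.
Start: joints at [-1.357, 0.491, 1.559, -0, 1.092, -0.106], TCP at [196.505, -593.305, 404.761] pointing down, gripper open.
Joint ranges: [-3.1, 3.1], [-0.84, 2.19], [0.05, 2.79], [-1.13, 4.28], [0.06, 2.93], [-2.69, 2.69]. Speed limits (rad/s): [2.22, 2.22, 2.79, 3.14, 3.14, 3.14].

## Interface

Orientations are given as [roll, pitch, yaw] about the fixed x, y, z axes, in that order (R = Rz(yaw) Ry(pitch) Rx(roll)).
In Python, from cell import env, read_camera, search_frame, cut_out gives the robot as it stands. The module is installed in compiled form; this text tells all that it offers.
- The arm moves only by the tool move_arm, never from a script. Its argument "commands" is a list of rows, each a list of 3 entries, a list of its own where there are three numbers: the shift along the world's x, y, z normalised to -1 to 1, where 1 is 0.03 m, then the turn about the world's z normalised to -1 to 1, where 1 is 0.08 rad, then the opening, from -1 (shut) to 1 (fully open), so that 0 is half open. A call has 1 to 20 rows; each row shifts and turns the commanded pose from where the row before left it; what a row does not reach is not made up. A row lasts 1/12 s, in which the tool goes at most 41.7 mm and 7.16 degrees, less where a joint would pass 70% of its speed; a pose out of reach is approached as far as the arm can. A call with a number of a shift or a turn outside -1 to 1 is refused whole. A call with a gripper value outside its range is refused whole. The fingers move at their own pace and stop on an object; the grip force is fixed at half the most. Time passes only in rows, so rows that do not move let the fingers close. It gives the time, the measured TCP pose, the force, the opening and the grip force at its end, in the units of the state.
- env.state(): the state, without advancing time (a new reading comes with each control period).
- read_camera(name): name is "scene" or "top"; returns a dict with "image" (480x640x3 uint8, red, green, blue), "fx", "fy", "cx", "cy" (pixels), "rvec" (rotation vector, rad) and "tvec" (3), from world to camera coordinates, as OpenCV has them. Camera axes: x right, y down, z forward; pixel columns grow to the right and rows downward; lengths in mm; the calibration is good to about 2 mm. A picture is of the moment at which its call begins. There is no depth.
- env.job_done(): hands the job in; it is judged then, once.
Trained networks look in a picture, given as the dict that the camera call returned (one of the last four; its "shot" number tells which), for a name from the list of things; names that differ only in an ending like _2 or _b are one class to them, and where a whole thing is asked for, a point or a joint stands for the part that bears it (a point fixed in the world has none). Each returns a list of dicts, best first, with "confidence" (0 to 1); they miss things now and then, are a little off and sometimes report something else, mostly with a low value. They report only what shows in the picture. A call takes as long as a camera call.
- search_frame(thing, picture): "at" ([column, row] in pixels, amid what is visible of it).
- cut_out(thing, picture): "region" (480x640 bool, what is visible of it) and "at" ([column, row] in pixels, amid what is visible of it).
The state is a dict: "t": time; "joints": joint angles; "qvel": joint speeds; "tau": joint torques, N m; "eef_pos": TCP position; "tcp_rot": TCP orientation; "ft_force": force on the tool from outside, world axes, zero at the start; "moment": the same for the moment, N m; "opening": opening from 0.0 (shut) to 1.0 (fully open); "grip_force": force on a finger pad.
Only numpy, scipy, OpenCV 4.12 (cv2) and the standard library are available. Lean on these libraries where they do the work, as an engineer would, in place of code of your own. Each camera call takes 0.05 s, during which the arm holds its last target. There are 200 camera calls.

## Working session

There is one attempt and no reset: what is moved stays moved. The work goes in short steps, Python scripts to look and compute and a tool call to move; the robot and the scene stay as the last step left them, time stands still between calls to the robot, and variables do not carry over. Pictures are saved under pics/ and viewed, at most 10 in all, crops included, and the job is handed in when it is done.

Besides the shell and the picture viewer there is one more tool, called after "Request:" as name(argument=value, ...), one argument or row to a line, values as JSON. move_arm: Moves the arm, as the interface text tells. Its arguments: {"type":"object","properties":{"commands":{"type":"array","items":{"type":"array"}}},"required":["commands"]}

```bash
mkdir -p pics; cat > h.py <<'E'
import numpy as np, cv2
from cell import env, read_camera, search_frame, cut_out
def ray(c,uv,z):
    R=cv2.Rodrigues(np.array(c["rvec"],float))[0]; t=np.array(c["tvec"],float).ravel()
    d=R.T@np.array([(uv[0]-c["cx"])/c["fx"],(uv[1]-c["cy"])/c["fy"],1.]); o=-R.T@t
    return o+d*(z-o[2])/d[2]
def proj(c,P):
    K=np.array([[c["fx"],0,c["cx"]],[0,c["fy"],c["cy"]],[0,0,1.]])
    return cv2.projectPoints(np.array(P,float).reshape(-1,1,3),np.array(c["rvec"],float),np.array(c["tvec"],float),K,None)[0].reshape(-1,2)
E
python3 - <<'E'
from h import *
Z=dict(pack_orange=150,pack_grey=150,start=18,plug_cap=20,adapter=40,mug=45,spray=70,driver=10,logbook=18,charge_pad=8)
for n in("top","scene"):
    c=read_camera(n); cv2.imwrite(f"pics/{n}0.png",c["image"][:,:,::-1])
    R=cv2.Rodrigues(np.array(c["rvec"],float))[0]; print(n,(-R.T@np.array(c["tvec"]).ravel()).round())
    for k,z in Z.items():
        for r in search_frame(k,c)[:2]: print(k,np.round(r["at"]),round(r["confidence"],2),ray(c,r["at"],z).round())
print(env.state()["eef_pos"],env.state()["tcp_rot"],env.state()["t"])
E
```

```text
top [ 333.   19. 1255.]
pack_orange [341. 196.] 0.92 [617. -61. 150.]
pack_grey [342. 249.] 0.81 [485. -59. 150.]
start [256. 230.] 0.38 [561. 165.  18.]
plug_cap [259. 271.] 0.64 [447. 157.  20.]
plug_cap [343. 197.] 0.54 [646. -75.  20.]
adapter [338. 228.] 0.47 [556. -56.  40.]
mug [167. 285.] 0.82 [413. 395.  45.]
spray [460. 195.] 0.91 [ 633. -383.   70.]
driver [468. 313.] 0.94 [ 325. -402.   10.]
driver [341. 194.] 0.58 [657. -71.  10.]
logbook [179. 228.] 0.81 [570. 376.  18.]
charge_pad [292. 234.] 0.59 [550.  69.   8.]
scene [1102.   73.  959.]
pack_orange [279. 277.] 0.89 [655. -58. 150.]
pack_grey [291. 223.] 0.76 [527. -54. 150.]
plug_cap [391. 234.] 0.69 [440. 163.  20.]
plug_cap [132. 262.] 0.58 [ 580. -414.   20.]
adapter [293. 267.] 0.63 [566. -50.  40.]
mug [495. 225.] 0.91 [407. 398.  45.]
spray [134. 264.] 0.58 [ 612. -383.   70.]
driver [175. 178.] 0.59 [ 319. -393.   10.]
driver [131. 264.] 0.32 [ 582. -419.   10.]
logbook [488. 290.] 0.76 [566. 376.  18.]
charge_pad [344. 289.] 0.74 [590.  65.   8.]
charge_pad [279. 279.] 0.32 [582. -81.   8.]
[ 196.51214666 -593.30104357  404.77457666] [ 3.14147919e+00 -1.42764490e-05  3.19822342e-01] 1.1
```

View pics/top0.png

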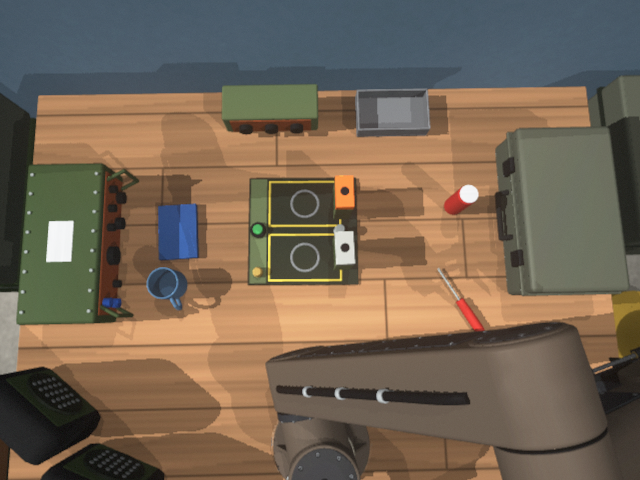

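View pics/scene0.png

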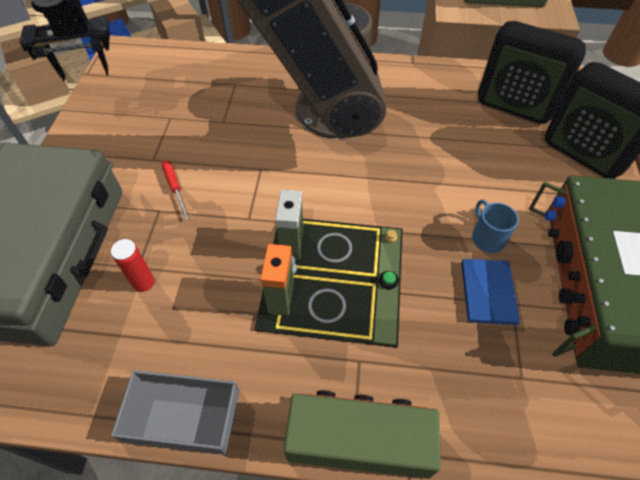

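The top view shows the orange pack at about (344,192) and the grey one at (344,246), with the button at (258,229). So pad +x runs along world +y, and orange stands at bay_right. Next I'll measure the outlines and the pack top.

```bash
python3 - <<'E'
from h import *
for n in("top","scene"):
    c=read_camera(n); im=c["image"]; hsv=cv2.cvtColor(im,cv2.COLOR_RGB2HSV); H,S,V=[hsv[...,i].astype(int) for i in range(3)]
    roi=np.zeros((480,640),bool)
    if n=="top": roi[170:295,240:365]=1
    else: roi[180:350,250:410]=1
    def rect(m,z,nm):
        N,L,st,_=cv2.connectedComponentsWithStats(m.astype(np.uint8),connectivity=8)
        for i in np.argsort(-st[1:,4])[:2]+1:
            if st[i,4]<12: continue
            v,u=np.where(L==i); P=np.array([ray(c,(a,b),z)[:2] for a,b in zip(u,v)],np.float32)
            r=cv2.minAreaRect(P); print(n,nm,st[i,4],np.round(r[0],1),np.round(r[1],1),round(r[2],2),cv2.boxPoints(r).round().tolist())
    rect(roi&(H>23)&(H<33)&(S>150)&(V>110),8,"yellow")
    rect(roi&(H>6)&(H<17)&(S>190)&(V>180),158,"orange")
    rect(roi&(H>50)&(H<75)&(S>150)&(V>90),20,"green")
    rect(roi&(S<30)&(V>170),158,"grey")
    if n=="top": cv2.imwrite("pics/topc.png",cv2.resize(im[165:300,235:370,::-1],None,fx=4.4,fy=4.4,interpolation=cv2.INTER_CUBIC))
E
```

```text
top yellow 393 [484.9  35.1] [198.4 130.6] 89.79 [[419.0, -64.0], [550.0, -64.0], [551.0, 134.0], [420.0, 135.0]]
top yellow 322 [634.5  40.2] [185.5 128.4] 88.82 [[568.0, -51.0], [697.0, -54.0], [701.0, 132.0], [572.0, 134.0]]
top grey 554 [492.9 -62.8] [90.3 44.7] 1.34 [[447.0, -42.0], [448.0, -86.0], [539.0, -84.0], [538.0, -39.0]]
scene yellow 257 [532.1  86.3] [ 80.2 163.3] 33.0 [[454.0, 133.0], [543.0, -4.0], [610.0, 40.0], [521.0, 177.0]]
scene yellow 211 [426.   44.4] [184.2  32.8] 84.5 [[401.0, -46.0], [433.0, -49.0], [451.0, 134.0], [418.0, 138.0]]
scene orange 16 [668.2 -52.3] [ 8.3 17.1] 13.5 [[662.0, -45.0], [666.0, -62.0], [674.0, -60.0], [670.0, -43.0]]
scene grey 567 [488.  -62.9] [78.6 46. ] 1.59 [[448.0, -41.0], [449.0, -87.0], [528.0, -85.0], [527.0, -39.0]]
```

View pics/topc.png

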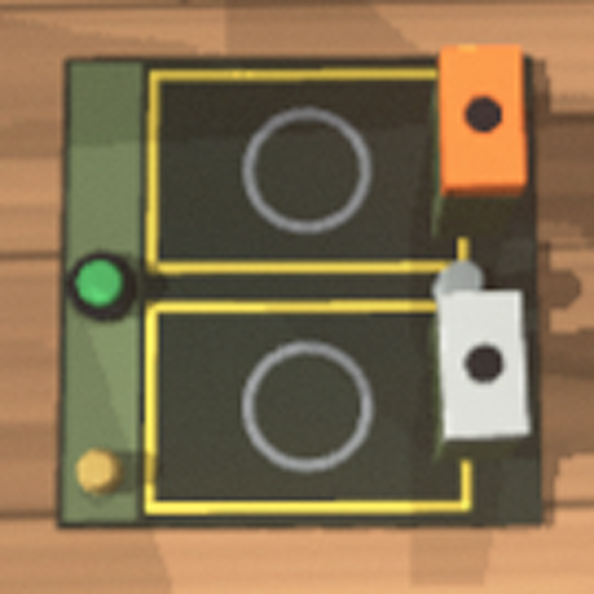

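```bash
python3 - <<'E'
from h import *
c=read_camera("top"); s=read_camera("scene")
f=lambda u,v,z:ray(c,(235+(u+.5)/4.4-.5,165+(v+.5)/4.4-.5),z).round(1)
print("orange",[f(*p,158)[:2].tolist() for p in((438,47),(522,44),(527,188),(442,193))])
print("grey",[f(*p,158)[:2].tolist() for p in((438,291),(522,290),(529,435),(444,440))])
print("pad",[f(*p,8)[:2].tolist() for p in((67,60),(60,525),(541,525))])
print("circles",f(307,170,8),f(307,405,8))
print("outline R",[f(*p,8)[:2].tolist() for p in((149,71),(148,271),(468,265))])
print("outline L",[f(*p,8)[:2].tolist() for p in((148,300),(147,514),(471,510))])
print("adapter",f(459,279,50),"plug",f(97,470,28))
for z in(15,20,25,30): print(z,f(100,283,z))
for n,cc in(("t",c),("s",s)):
  im=cc["image"]; hsv=cv2.cvtColor(im,cv2.COLOR_RGB2HSV); 
  for nm,lo,hi,z in(("green",(55,130,80),(80,255,255),20),("orange",(5,170,150),(16,255,255),158)):
    m=cv2.inRange(hsv,lo,hi); m[:170]=0;m[350:]=0;m[:,:240]=0;m[:,400:]=0
    N,L,st,ce=cv2.connectedComponentsWithStats(m); i=1+np.argmax(st[1:,4]); 
    v,u=np.where(L==i); P=np.array([ray(cc,(a,b),z)[:2] for a,b in zip(u,v)],np.float32); r=cv2.minAreaRect(P)
    print(n,nm,st[i,4],ce[i].round(1),[ray(cc,ce[i],q).round() for q in(z-8,z,z+8)],r)
E
```

```text
orange [[667.6, -44.3], [668.4, -91.6], [585.5, -91.4], [583.6, -44.1]]
grey [[528.4, -40.3], [528.0, -86.6], [447.7, -87.6], [445.9, -41.2]]
pad [[709.5, 183.8], [414.0, 188.0], [407.7, -107.6]]
circles [634.5  32.2   8. ] [485.   34.9   8. ]
outline R [[701.2, 131.6], [571.6, 133.0], [571.3, -67.7]]
outline L [[553.2, 133.1], [419.6, 134.5], [417.8, -64.8]]
adapter [554.8 -59.1  50. ] plug [445.5 162.9  28. ]
15 [563.3 162.3  15. ]
20 [562.3 161.7  20. ]
25 [561.4 161.2  25. ]
30 [560.5 160.6  30. ]
t green 66 [257. 229.] [array([564., 164.,  12.]), array([562., 163.,  20.]), array([561., 162.,  28.])] ((562.1688842773438, 162.6656951904297), (21.828365325927734, 22.334104537963867), 89.81121826171875)
t orange 565 [344.1 191.9] [array([627., -68., 150.]), array([625., -68., 158.]), array([623., -67., 166.])] ((624.811767578125, -68.46318817138672), (46.657894134521484, 81.38387298583984), 88.34585571289062)
s green 128 [389.  277.3] [array([553., 162.,  12.]), array([557., 162.,  20.]), array([562., 161.,  28.])] ((557.824951171875, 161.82498168945312), (27.696226119995117, 26.99724006652832), 6.220614910125732)
s orange 879 [276.3 263.3] [array([625., -68., 150.]), array([630., -67., 158.]), array([635., -65., 166.])] ((631.6851806640625, -67.04227447509766), (49.74808883666992, 90.70124053955078), 89.74756622314453)
```

Request:
move_arm(
  commands=[
    [[0.71,0.75,0],0.78,0],
    [[0.71,0.75,0],0.78,0],
    [[0.71,0.75,0],0.78,0],
    [[0.71,0.75,0],0.78,0],
    [[0.71,0.75,0],0.78,0],
    [[0.71,0.75,0],0.78,0],
    [[0.71,0.75,0],0.78,0],
    [[0.71,0.75,0],0.78,0],
    [[0.71,0.75,0],0.78,0],
    [[0.71,0.75,0],0.78,0],
    [[0.71,0.75,0],0.78,0],
    [[0.71,0.75,0],0.78,0],
    [[0.71,0.75,0],0.78,0],
    [[0.71,0.75,0],0.78,0],
    [[0.71,0.75,0],0.78,0],
    [[0.71,0.75,0],0.78,0],
    [[0.71,0.75,0],0.78,0],
    [[0.71,0.75,0],0.78,0],
    [[0.71,0.75,0],0.78,0],
    [[0.71,0.75,0],0.78,0],
  ],
)

```text
t: 2.97
eef_pos: [623.4, -142.0, 404.8]
tcp_rot: [3.141, 0.0, 1.571]
ft_force: [-0.2, -0.3, -0.3]
opening: 0.499
grip_force: 0.0
```

Request:
move_arm(
  commands=[
    [[0.07,0,-0.83],0,0],
    [[0,0,-0.83],0,0],
    [[0,0,-0.84],0,0],
    [[0,0,0],0,0],
  ],
)

```text
t: 3.3
eef_pos: [624.0, -142.9, 325.3]
tcp_rot: [-3.135, -0.002, 1.568]
ft_force: [-0.2, -0.3, -0.4]
opening: 0.502
grip_force: 0.0
```

```bash
python3 - <<'E'
from h import *
c=read_camera("scene"); cv2.imwrite("pics/s1.png",cv2.resize(c["image"][120:340,180:420,::-1],None,fx=2.7,fy=2.7,interpolation=cv2.INTER_CUBIC))
E
```

```text
(no output)
```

View pics/s1.png

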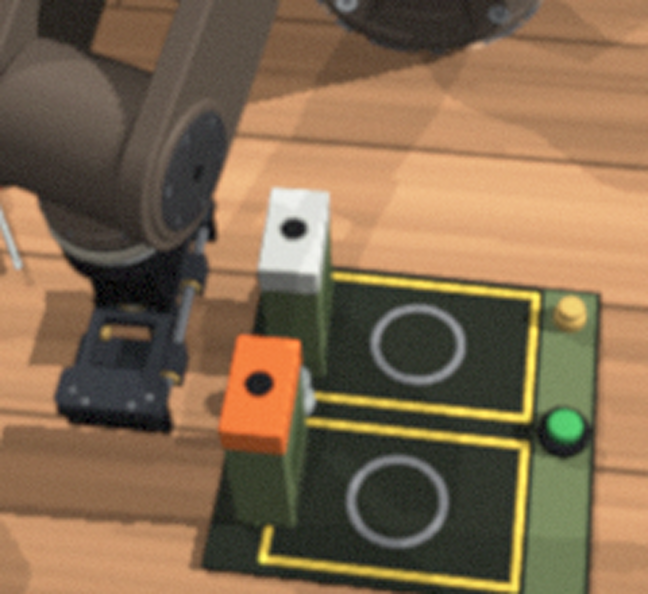

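The gripper hangs just behind the orange pack, at crop (115,400), and the grey pack is well clear. Next I'll push toward +y.

Request:
move_arm(
  commands=[
    [[0,0.3,0],0,0],
    [[0,0.3,0],0,0],
    [[0,0.3,0],0,0],
    [[0,0.3,0],0,0],
    [[0,0.2,0],0,0],
    [[0,0.2,0],0,0],
    [[0,0.2,0],0,0],
    [[0,0.2,0],0,0],
  ],
)

```text
t: 4.02
eef_pos: [624.6, -82.7, 330.0]
tcp_rot: [3.141, 0.0, 1.568]
ft_force: [-0.4, -0.4, 0.7]
opening: 0.496
grip_force: 0.3
```

```bash
python3 - <<'E'
from h import *
c=read_camera("scene"); cv2.imwrite("pics/s2.png",cv2.resize(c["image"][120:340,180:420,::-1],None,fx=2.7,fy=2.7,interpolation=cv2.INTER_CUBIC))
print(env.state()["ft_force"],env.state()["eef_pos"])
E
```

```text
[ 0.3265044   0.74262785 -0.65070893] [624.55746855 -81.84736391 329.83359367]
```

View pics/s2.png

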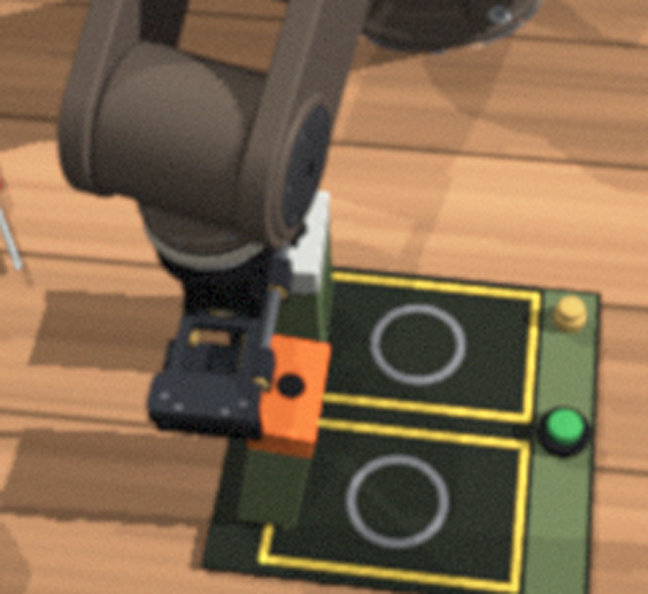

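The pack is tilting and its foot hasn't moved. I'll keep pushing.

Request:
move_arm(
  commands=[
    [[0,0.2,0],0,0],
    [[0,0.2,0],0,0],
    [[0,0.2,0],0,0],
    [[0,0.2,0],0,0],
    [[0,0.2,0],0,0],
    [[0,0,0],0,0],
    [[0,0,0],0,0],
    [[0,0,0],0,0],
    [[0,0,0],0,0],
    [[0,0,0],0,0],
  ],
)

```text
t: 4.9
eef_pos: [624.6, -53.6, 329.7]
tcp_rot: [3.142, 0.0, 1.567]
ft_force: [-0.7, 0.6, -0.3]
opening: 0.5
grip_force: 0.0
```

```bash
python3 - <<'E'
from h import *
c=read_camera("scene"); cv2.imwrite("pics/s3.png",cv2.resize(c["image"][120:340,180:420,::-1],None,fx=2.7,fy=2.7,interpolation=cv2.INTER_CUBIC))
print(env.state()["ft_force"],env.state()["eef_pos"])
E
```

```text
[-0.29727294  0.1934929  -0.10857689] [624.60984983 -53.56125298 329.7381608 ]
```

View pics/s3.png

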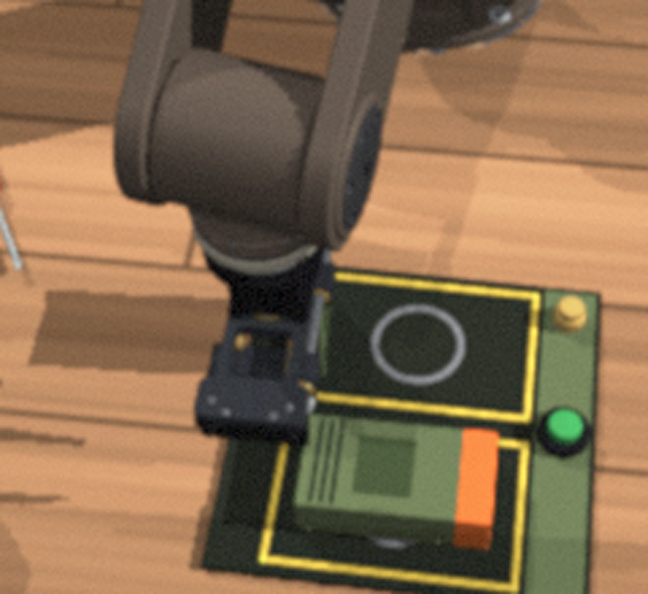

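The pack lies flat in its bay, at crop (395,480). I'll lift, close the gripper and go above the button.

Request:
move_arm(
  commands=[
    [[0,0,1],0,-1],
    [[0,0,1],0,-1],
    [[-0.3,1,0],0,-1],
    [[-0.3,1,0],0,-1],
    [[-0.3,1,0],0,-1],
    [[-0.3,1,0],0,-1],
    [[-0.3,1,0],0,-1],
    [[-0.3,1,0],0,-1],
    [[-0.3,1,0],0,-1],
    [[0,0.2,0],0,-1],
    [[0,0,0],0,-1],
  ],
)

```text
t: 5.87
eef_pos: [561.2, 164.2, 389.9]
tcp_rot: [3.141, -0.0, 1.57]
ft_force: [0.9, -0.3, 0.4]
opening: 0.002
grip_force: 0.0
```

```bash
python3 - <<'E'
from h import *
c=read_camera("top"); a=c["image"][165:300,235:370,::-1]; s=read_camera("scene"); b=s["image"][180:315,270:430,::-1]
cv2.imwrite("pics/x4.png",cv2.resize(np.hstack([a,b]),None,fx=2.7,fy=2.7,interpolation=cv2.INTER_CUBIC))
for cc in(c,s):
  for k,z in(("orange_mid",53),("pack_grey",158),("adapter",50),("start",24)):
    for r in cut_out(k,cc)[:1]:
      print(k,round(r["confidence"],2),ray(cc,r["at"],z).round())
      if k=="orange_mid":
        v,u=np.where(r["region"]); P=np.array([ray(cc,(p,q),53)[:2] for p,q in zip(u,v)],np.float32); print(cv2.minAreaRect(P),cv2.boxPoints(cv2.minAreaRect(P)).round().tolist())
print(env.state()["eef_pos"])
E
```

```text
orange_mid 0.69 [615.  35.  53.]
((624.5604248046875, 31.54155731201172), (148.0308380126953, 88.04948425292969), 88.8498306274414) [[579.0, -42.0], [667.0, -43.0], [670.0, 105.0], [582.0, 106.0]]
pack_grey 0.84 [483. -63. 158.]
adapter 0.54 [555. -62.  50.]
start 0.32 [541.  21.  24.]
orange_mid 0.81 [634.  32.  53.]
((636.4403686523438, 31.599727630615234), (149.74461364746094, 99.26361846923828), 89.72115325927734) [[586.0, -43.0], [686.0, -44.0], [686.0, 106.0], [587.0, 107.0]]
pack_grey 0.69 [534. -56. 158.]
adapter 0.53 [567. -59.  50.]
start 0.43 [ 329. -389.   24.]
[561.77381982 162.14297822 389.73806544]
```

View pics/x4.png

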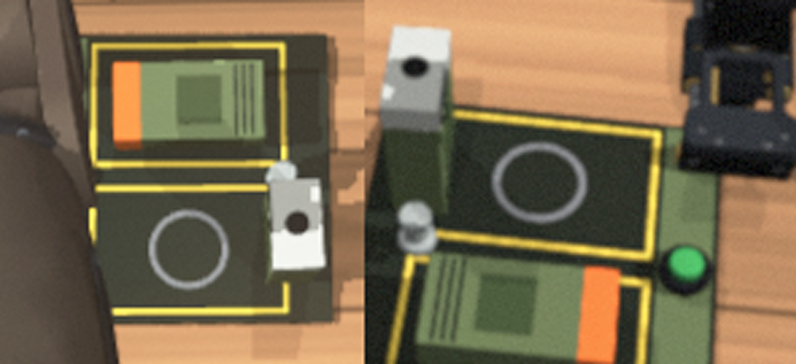

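The pack lies well inside the outline (y from -43 to 106, bay from -67 to 133) and the other things are in place. Now I'll descend on the button.

Request:
move_arm(
  commands=[
    [[0,0,-1],0,-1],
    [[0,0,-1],0,-1],
    [[0,0,-1],0,-1],
    [[0,0,-1],0,-1],
    [[0,0,-1],0,-1],
    [[0,0,-0.5],0,-1],
    [[0,0,0],0,-1],
    [[0,0,0],0,-1],
  ],
)

```text
t: 7.03
eef_pos: [561.8, 162.6, 224.5]
tcp_rot: [-3.141, 0.0, 1.568]
ft_force: [-0.0, 0.5, -0.6]
opening: 0.006
grip_force: 0.0
```

Request:
move_arm(
  commands=[
    [[0,0,-0.1],0,-1],
    [[0,0,-0.1],0,-1],
    [[0,0,-0.1],0,-1],
    [[0,0,0],0,-1],
  ],
)

```text
t: 7.37
eef_pos: [561.9, 162.7, 216.4]
tcp_rot: [3.139, -0.0, 1.568]
ft_force: [1.6, 0.3, 3.0]
opening: 0.005
grip_force: 1.8
```

Request:
move_arm(
  commands=[
    [[0,0,-0.07],0,-1],
    [[0,0,-0.07],0,-1],
    [[0,0,0],0,-1],
    [[0,0,0],0,-1],
  ],
)

```text
t: 7.7
eef_pos: [561.9, 162.8, 214.0]
tcp_rot: [3.138, -0.0, 1.568]
ft_force: [-3.9, -1.5, 27.4]
opening: 0.008
grip_force: 13.6
```

At 27 N the button is fully down, so I'll let it go and retreat.

Request:
move_arm(
  commands=[
    [[0,0,0.2],0,-1],
    [[0,0,0.5],0,-1],
    [[0,0,1],0,-1],
    [[0,0,1],0,-1],
    [[0,0,1],0,-1],
    [[0,0,1],0,-1],
    [[0,0,1],0,-1],
    [[0,0,0],0,-1],
    [[0,0,0],0,-1],
  ],
)

```text
t: 8.45
eef_pos: [561.3, 162.7, 383.9]
tcp_rot: [3.139, -0.0, 1.568]
ft_force: [-0.7, -0.5, -0.6]
opening: 0.004
grip_force: 0.0
```

```bash
python3 - <<'E'
from h import *
s=read_camera("scene"); cv2.imwrite("pics/s5.png",s["image"][:,:,::-1]); print(env.state()["eef_pos"],env.state()["ft_force"])
E
```

```text
[561.2280873  162.65709266 382.47709722] [-0.92146945  0.28833988 -0.63853765]
```

View pics/s5.png

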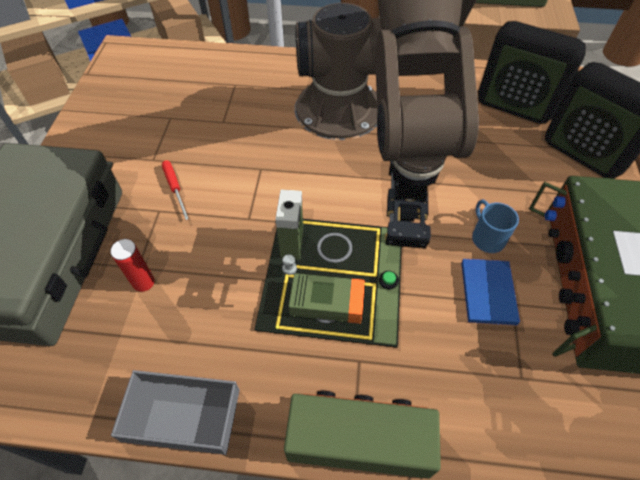

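The pack lies in its bay at (328,298), the button at (389,280) is released, and everything else is where it was.

```bash
python3 -c "
from cell import env
print(env.job_done())"
```

```text
the job is handed in; nothing more can be done
None
```

I tipped the orange-topped pack so it lies flat inside its bay, pressed the green button fully down and released it, saw nothing else out of place in the camera images, and handed the job in at about 8.5 s; no verdict came back.

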